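Spread the snap ring over the axle stub and hold it at the groove

TASK

Take the protective cap off the upright axle stub and stand it on the bench, rim down, well away from the stub. Then pick up the circlip pliers by the handles, squeeze them fully so that the snap ring on their tips is spread before it meets the axle, and slide the ring level over the axle end down to the groove just above the sleeve. Finish holding it there: still squeezed, the ring round the axle in the groove and not resting or pressing on the stub; leave the other things where they lie.

Things in the scene. Friction and masses are not known exactly. Their poses are not given: they have to be found in the camera images.
- axle: Fixed steel axle stub, upright on a round aluminium flange 84 mm across, 10 mm thick. Origin: centre of the flange's underside, z up along the axle. Sleeve 52 mm across up to z=70; groove z=70 to 78 directly above the sleeve (31 mm across); axle 36 mm across z=78 to 92, tapering to 27 mm at its end, z=100.
- groove (a point): Middle of the groove on the axle's centre line, 74 mm above the flange's underside, 4 mm above the sleeve's top face.
- cap: Loose grey plastic cap hanging over the axle end, 50 g. Origin: centre of its open rim, z up. Skirt 49 mm across, 31 mm high, bore 42 mm, 26 mm deep; on top a round grip knob 24 mm across, from z=31 to 53. On the axle its rim is 74 mm above the bench; lift it 30 mm or more straight up to free it. The bench round x=0.51, y=-0.12 m is always clear for it.
- pliers: Loose circlip pliers, 0.2 kg, lying flat, 165 mm long. Origin: under the pivot pin; +x to the ring, z up, y across. Two straight grey handles on the -x side, 22 mm high (z=0 to 22), from x=-20 to -75; outer width at x=-45: 58 mm released (65 at x=-55), 23 mm squeezed (handles then parallel to x). Steel jaws at z=13 to 20. The ring is fixed to the jaw tips for good. Balances at x=-45 when squeezed.
- handles (a point): Point between the two handles to grip, at x=-45, y=0, z=11 mm of the pliers: close the fingers along the pliers' y axis. As the handles are squeezed home the pliers creep forward (+x) about 7 mm (4 to 11) in the fingers, so the ring ends up that much further ahead of the hand.
- ring_centre (a point): Point fixed to the pliers, 45 mm ahead (+x) of the pivot, z=9 mm: inside the snap ring, it should lie on the axle's line. Ring flat, 4 mm thick (z=7 to 11 of the pliers). Fully spread, a round of 42 mm passes centred on this point, with 5 mm more play either way along x. Released, the ring centre is 68 mm ahead and only 32 mm passes (axle: 36 mm).
- jaw_l (a joint): Angle of the left handle and jaw: 0 released, 0.34 rad at the stop, ring fully spread; the right one follows equally. A spring opens the handles: 3 N on each at the start, 7 N at the stop (at x=-45 mm), so grip with 15 to 40 N.
- hex_key: Bystander: L-shaped steel hex key, 33 x 83 x 6 mm; leave it where it lies.
- micrometer: Bystander: silver micrometer head, 15 x 62 mm; leave it where it lies.
- slide_box: Bystander: small cream box, 41 x 85 x 30 mm; leave it where it lies.
- reel: Bystander: white film reel lying flat, 86 mm across, 17 mm high; leave it where it lies.
- driver: Bystander: screwdriver, 143 mm long, handle 24 mm thick; leave it where it lies.
- weight: Bystander: steel bottle-shaped weight, 38 mm across, 70 mm high; leave it where it lies.
- toggle_jig: Bystander, fixed: small plate with a toggle clamp and red lever, 70 x 122 x 68 mm, on the other side of the bench from the axle stub.

How it is judged:
By the outcome, as a careful person would: the job done as asked, in the order asked, and still so for the second after the job is handed in, while the arm keeps its last pose, push and grip.
It also fails if it takes over 61 s, if anything falls off the work surface, if the arm or the gripper's body presses on something with over 40 N, if the wrist force passes 120 N, or if a joint passes its speed limit or range.

ROBOT

A 6-joint arm with a two-finger parallel gripper is mounted at the origin on a cart in front of the work surface, level with it; the furniture and walls round the work are solid. World frame = base frame: x ahead of the robot, y to its left, z up, the work surface at z = 0. Lengths are in m, angles in degrees, forces in N, time in s.
With the tool pointing down it reaches from about 0.3 to 0.75 m from the base axis. Payload 8.5 kg.
Tool frame: the origin (TCP) lies on the centre line of the jaws, within the pads' length; the fingertips stand 14 mm ahead of it and the grasp point (between the pads) lies 5 mm behind it; z points along the fingers, x is the direction in which the jaws open and shut, and the axes are right-handed (so a half turn about z gives the same grasp; the last joint's range is limited). The gripper opens to 85 mm and grips with 20 to 120 N. Pads are 22 mm wide; open, the fingers measure 114 mm over their backs; the gripper's body (76 mm by 85 mm) begins 54 mm behind the grasp point. The pads swing forward as they close: fully open they stand 13 mm farther back than shut.
Start: joints at [-78.054, 21.807, 74.336, -0, 83.858, -12.336], TCP at [0.226, -0.501, 0.245] pointing down, gripper open.
Joint ranges: [-178.18, 178.18], [-50.72, 133.34], [12.68, 142.11], [-81.47, 261.47], [9.98, 163.14], [-165.26, 165.26]. Speed limits (degrees/s): [136.94, 136.94, 180, 180, 180, 180].

INTERFACE

Orientations are given as a 3x3 rotation matrix whose columns are the frame's x, y, z axes.
In Python, from rig import * gives the robot as it stands.
- The arm moves only by the shell command python3 -m crank 'ROWS' [FORCE]. ROWS is JSON, one flat list of numbers, 7 for each row, row after row: the turn, a rotation vector about the world's x, y, z in rad, then the shift along the world's x, y, z in m, then the opening in per cent of the stroke, from 0 (shut) to 100 (fully open). A call has 1 to 20 rows; each row shifts and turns the commanded pose from where the row before left it; what a row does not reach is not made up. A row lasts 1/10 s, in which the tool goes at most 50 mm and 8.59 degrees, less where a joint would pass 70% of its speed; a pose out of reach is approached as far as the arm can. A call is refused whole if a number of a shift passes 0.05 or a number of a turn 0.15, either way. A call with a gripper value outside its range is refused whole. The fingers move at their own pace and stop on an object; FORCE is the grip in N (left out, the last holds). Time passes only in rows, so rows that do not move let the fingers close. It gives the time, the measured TCP pose, the force and the opening at its end, in the units of the state.
- observe(): the state, without advancing time (a new reading comes with each control period).
- get_image(name): name is "scene" or "top"; returns a dict with "frame" (480x640x3 uint8, red, green, blue), "fov_y" (degrees; the focal length in pixels is half the picture's height over the tangent of half this angle, whatever the lens; pixels are square), "cx", "cy" (the principal point, pixels), "world_to_cam" (4x4, takes a point from world to camera coordinates). Camera axes: x right, y up, looking along -z (the intrinsics and any distortion apply to the point x, -y, -z); pixel columns grow to the right and rows downward; lengths in m; the calibration is good to about 2 mm. A picture is of the moment at which its call begins. There is no depth.
- close_job(): hands the job in, once; it reports no verdict.
The state is a dict: "time_s": time; "q": joint angles; "qvel": joint speeds; "joint_efforts": joint torques, N m; "position": TCP position; "tool_rot": TCP orientation; "ft_force": force on the tool from outside, world axes, zero at the start; "wrist_torque": the same for the moment, N m; "grip_width": finger opening in m.
Only numpy, scipy, OpenCV 4.12 (cv2) and the standard library are available. Lean on these libraries where they do the work, as an engineer would, in place of code of your own. Each camera call takes 0.05 s, during which the arm holds its last target. There are 200 camera calls.

## Working session

There is one attempt and no reset: what is moved stays moved. The work goes in short steps, Python scripts to look and compute and a shell command to move; the robot and the scene stay as the last step left them, time stands still between calls to the robot, and variables do not carry over. Pictures are saved under pics/ and viewed, about 8 in all and at most 12, crops included, and the job is handed in when it is done.

```bash
mkdir -p pics; ls; cat > h.py <<'E'
from rig import *
import numpy as np, cv2
def cam(n):
    d=get_image(n); return d
def K(d):
    h,w=d["frame"].shape[:2]; f=h/2/np.tan(np.radians(d["fov_y"])/2); return f
def proj(d,P):
    P=np.atleast_2d(P); M=np.array(d["world_to_cam"]); c=P@M[:3,:3].T+M[:3,3]; f=K(d)
    return np.c_[d["cx"]+f*c[:,0]/-c[:,2], d["cy"]-f*c[:,1]/-c[:,2]]
def ray(d,uv):
    M=np.array(d["world_to_cam"]);R=M[:3,:3];f=K(d);o=-R.T@M[:3,3]
    v=R.T@np.array([(uv[0]-d["cx"])/f,-(uv[1]-d["cy"])/f,-1]);return o,v/np.linalg.norm(v)
def onz(d,uv,z):
    o,v=ray(d,uv);return o+v*(z-o[2])/v[2]
def tri(l):
    A=np.zeros((3,3));b=np.zeros(3)
    for d,uv in l:
        o,v=ray(d,uv);P=np.eye(3)-np.outer(v,v);A+=P;b+=P@o
    return np.linalg.solve(A,b)
def save(d,n,crop=None,s=1):
    im=d["frame"][...,::-1]
    if crop: x0,y0,x1,y1=crop; im=im[y0:y1,x0:x1]
    cv2.imwrite("pics/"+n,cv2.resize(im,None,fx=s,fy=s,interpolation=cv2.INTER_CUBIC))
E
python3 - <<'E'
from h import *
import pickle
for n in("scene","top"):
    d=cam(n);save(d,n+"1.png");pickle.dump(d,open(n+"1.pkl","wb"))
    print(n,{k:v for k,v in d.items() if k!="frame"})
print(observe())
E
```

```text
pics
scene {'fov_y': 56.16576870944629, 'cx': 319.20457683948547, 'cy': 235.8984368005786, 'world_to_cam': array([[-0.90235284, -0.43097038,  0.00488741,  0.5230943 ],
       [ 0.28989093, -0.59849545,  0.74683763, -0.2132996 ],
       [-0.3189398 ,  0.67532787,  0.66498847, -0.77431227],
       [ 0.        ,  0.        ,  0.        ,  1.        ]])}
top {'fov_y': 42.09913041571112, 'cx': 310.3338824113201, 'cy': 234.5810626771535, 'world_to_cam': array([[-0.00419822, -0.99992156, -0.01180033,  0.01290548],
       [ 0.99898967, -0.00472173,  0.04469172, -0.56264859],
       [-0.04474394, -0.01160078,  0.99893113, -1.74041653],
       [ 0.        ,  0.        ,  0.        ,  1.        ]])}
{'time_s': 0.1, 'q': array([-7.80543378e+01,  2.18389283e+01,  7.43780869e+01, -7.75416350e-05,
        8.38575603e+01, -1.23363260e+01]), 'qvel': array([ 0.06339223, -0.09997923, -0.11919142, -0.00899974,  0.08724054,
        0.07977123]), 'joint_efforts': array([ 3.11223252e-03, -4.49221480e+01, -2.31656331e+01, -2.26752063e-04,
        3.65390864e-03,  6.81469771e-06]), 'position': array([ 0.22611919, -0.50111499,  0.24477033]), 'tool_rot': array([[ 4.11227785e-01, -9.11532575e-01, -2.70724365e-04],
       [-9.11531728e-01, -4.11227781e-01,  1.27312318e-03],
       [-1.27182263e-03, -2.76769780e-04, -9.99999153e-01]]), 'ft_force': array([ 0.52871887,  0.46941029, -0.12203325]), 'wrist_torque': array([0.00477118, 0.01121285, 0.0062343 ]), 'grip_width': 0.08550518452563591}
```

View pics/scene1.png

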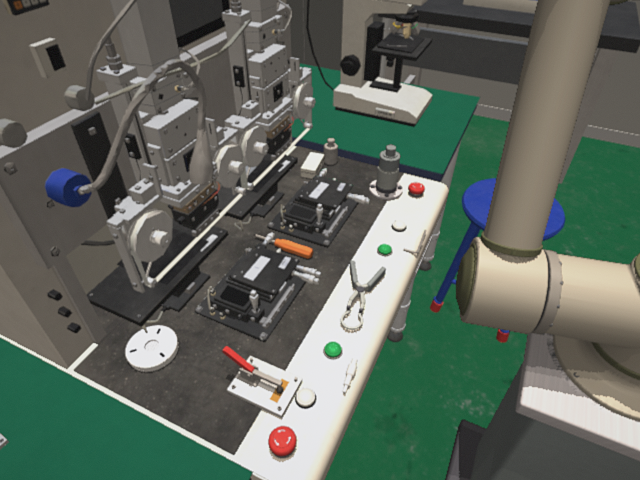

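View pics/top1.png

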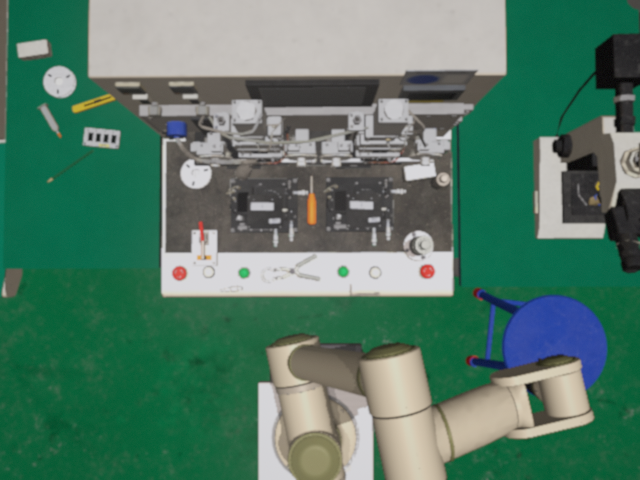

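The scene shows the capped axle at about (388,170) and the pliers' ring at (351,320), with their handles near (368,275). In the top view the axle is at (420,243), the ring at (268,274) and the handles at (305,267). I'll crop closer.

```bash
python3 - <<'E'
from h import *
import pickle
s=pickle.load(open("scene1.pkl","rb"));t=pickle.load(open("top1.pkl","rb"))
def c(d,b,k):
    x0,y0,x1,y1=b;return cv2.resize(d["frame"][y0:y1,x0:x1,::-1],(400,300),interpolation=cv2.INTER_CUBIC)
a=c(s,(350,135,430,195),5);b=c(s,(320,255,400,315+0),5)
b=c(s,(310,255,414,333),1)
e=c(t,(390,220,450,265),1);f=c(t,(255,245,327,299),1)
cv2.imwrite("pics/mix.png",np.vstack([np.hstack([a,b]),np.hstack([e,f])]))
# prelim
print(tri([(s,(388,150)),(t,(421,238))]))
print(onz(t,(268,274),.01),onz(s,(351,318),.01),onz(t,(318,257),.01),onz(t,(318,277),.01),onz(t,(292,270),.01))
print("bench edges",onz(t,(300,295),0),onz(t,(165,200),0),onz(t,(450,200),0), proj(t,[[.51,-.12,0]]),proj(s,[[.51,-.12,0]]))
E
```

```text
[ 0.54231742 -0.283777    0.1192626 ]
[0.45251478 0.12984533 0.01      ] [0.45395659 0.12790033 0.01      ] [ 0.49964658 -0.0108567   0.01      ] [ 0.44355149 -0.01059037  0.01      ] [0.46346279 0.06235157 0.01      ]
bench edges [0.39286573 0.040399   0.        ] [0.66375157 0.42382892 0.        ] [ 0.65939541 -0.38529127  0.        ] [[356.61488314 253.19797411]] [[369.84482355 233.08643259]]
```

View pics/mix.png

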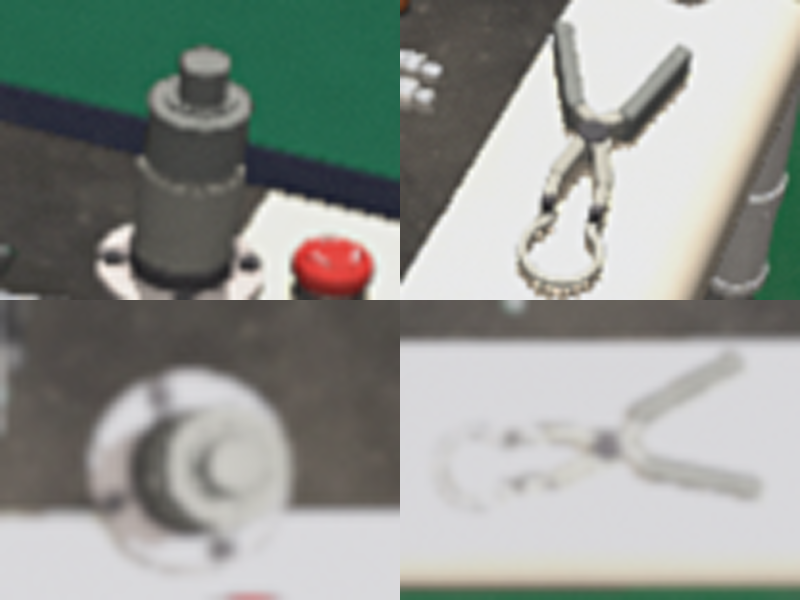

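```bash
python3 - <<'E'
from h import *
import pickle
s=pickle.load(open("scene1.pkl","rb"));t=pickle.load(open("top1.pkl","rb"))
def S(b,u,v,w=None):
    k=400/(b[2]-b[0]);return ((u+.5)/k-.5+b[0],(v+.5)/k-.5+b[1])
A=(350,135,430,195);B=(310,255,414,333);E=(390,220,450,265);F=(255,245,327,299)
def r(n,l):
    P=tri(l);print(n,P.round(4),[ (proj(d,P)[0]-uv).round(1) for d,uv in l])
r("knobtop",[(s,S(A,206,60)),(t,S(E,230,167))])
print("flange",onz(t,S(E,190,170),.01))
r("pivot",[(s,S(B,193,127)),(t,S(F,207,145))])
r("h1",[(s,S(B,165,30)),(t,S(F,335,58))])
r("h2",[(s,S(B,283,52)),(t,S(F,355,187))])
r("ring",[(s,S(B,162,243)),(t,S(F,75,172))])
for z,n,b,u,v in [(.02,"piv",F,207,145),(.022,"h1",F,335,58),(.022,"h2",F,355,187),(.009,"ring",F,75,172)]: print(n,onz(t,S(b,u,v),z))
for z,n,b,u,v in [(.02,"piv",B,193,127),(.022,"h1",B,165,30),(.022,"h2",B,283,52),(.009,"ring",B,162,243)]: print(n,onz(s,S(b,u,v),z))
E
```

```text
knobtop [ 0.531  -0.2883  0.1283] [array([0.5, 0. ]), array([-0.1, -0.4])]
flange [ 0.53189779 -0.29196181  0.01      ]
pivot [0.4625 0.0625 0.0229] [array([0.5, 0. ]), array([-0.1, -0.3])]
h1 [ 0.505  -0.0022  0.0146] [array([-0.1, -0. ]), array([0. , 0.1])]
h2 [ 0.4409 -0.0118  0.0174] [array([0.4, 0. ]), array([-0.1, -0.2])]
ring [0.45   0.1298 0.0146] [array([1. , 0.1]), array([-0.2, -0.6])]
piv [0.46165879 0.06236406 0.02      ]
h1 [ 0.50507519 -0.00219466  0.022     ]
h2 [ 0.44034804 -0.01193495  0.022     ]
ring [0.4481465  0.12967688 0.009     ]
piv [0.46413895 0.06030194 0.02      ]
h1 [0.50230448 0.00470559 0.022     ]
h2 [ 0.44051752 -0.00714594  0.022     ]
ring [0.45313279 0.12615206 0.009     ]
```

Estimates: the axle is at about (0.532, -0.290) with the knob top at 0.128. The pliers' pivot is at (0.463, 0.061), yaw about 99°. I'll move above the cap first.

```bash
python3 -m crank '[0,0,0.13,0.0306,0.0212,-0.004,100, 0,0,0.13,0.0306,0.0212,-0.004,100, 0,0,0.13,0.0306,0.0212,-0.004,100, 0,0,0.13,0.0306,0.0212,-0.004,100, 0,0,0.13,0.0306,0.0212,-0.004,100, 0,0,0.13,0.0306,0.0212,-0.004,100, 0,0,0.13,0.0306,0.0212,-0.004,100, 0,0,0.13,0.0306,0.0212,-0.004,100, 0,0,0.13,0.0306,0.0212,-0.004,100, 0,0,0.13,0.0306,0.0212,-0.004,100, 0,0,0,0,0,0,100, 0,0,0,0,0,0,100]' 25
python3 - <<'E'
from h import *
print(observe())
d=cam("scene");save(d,"s2.png",(300,60,480,195),4)
E
```

```text
time_s: 1.3
position: [0.5323, -0.2888, 0.2047]
tool_rot: [[0.988, 0.153, -0.001], [0.153, -0.988, 0.001], [-0.001, -0.001, -1.0]]
ft_force: [-1.0, -0.5, -0.6]
grip_width: 0.0852
{'time_s': 1.3, 'q': array([-3.96663948e+01,  2.91295972e+01,  6.89085346e+01, -1.58743786e-02,
        8.20295257e+01, -4.84506087e+01]), 'qvel': array([-1.80622439, -0.75176412,  0.42671292, -0.2008836 , -0.07822468,
        0.18536179]), 'joint_efforts': array([ 1.77035842e+00, -5.06937933e+01, -2.29257488e+01,  9.91858193e-02,
        2.92582838e-03, -7.53085082e-02]), 'position': array([ 0.5322949 , -0.28883721,  0.20472709]), 'tool_rot': array([[ 9.88264066e-01,  1.52751300e-01, -1.08412381e-03],
       [ 1.52751949e-01, -9.88264412e-01,  5.42536298e-04],
       [-9.88527853e-04, -7.01771153e-04, -9.99999265e-01]]), 'ft_force': array([-0.95895362, -0.49614994, -0.62955631]), 'wrist_torque': array([ 0.00525559,  0.03739177, -0.0178756 ]), 'grip_width': 0.08518072251018147}
```

View pics/s2.png

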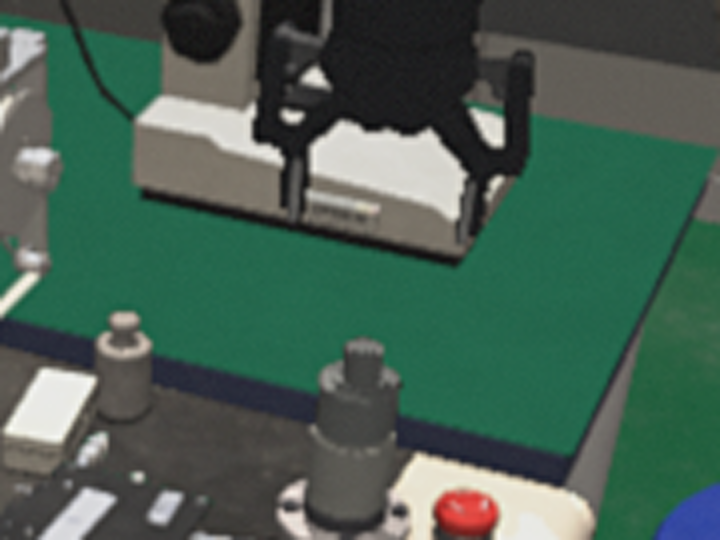

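The fingers straddle the knob line, with tips at about crop (292,215) and (465,240) and the knob at (363,350). I'll descend and grip the knob.

```bash
python3 -m crank '[0,0,0,0,0,-0.02,100, 0,0,0,0,0,-0.02,100, 0,0,0,0,0,-0.02,100, 0,0,0,0,0,-0.02,100, 0,0,0,0,0,0,60, 0,0,0,0,0,0,20, 0,0,0,0,0,0,0, 0,0,0,0,0,0,0, 0,0,0,0,0,0,0, 0,0,0,0,0,0,0, 0,0,0,0,0,0,0, 0,0,0,0,0,0,0]' 25
```

```text
time_s: 2.55
position: [0.5324, -0.2897, 0.1264]
tool_rot: [[0.988, 0.152, 0.001], [0.152, -0.988, -0.002], [0.001, 0.002, -1.0]]
ft_force: [-2.4, -1.1, 6.4]
grip_width: 0.0228
```

```bash
python3 -m crank '[0,0,0,0,0,0.01,0, 0,0,0,0,0,0.02,0, 0,0,0,0,0,0.02,0, 0,0,0,0,0,0.02,0, 0,0,0,0,0,0.01,0, 0,0,0,0,0,0,0, 0,0,0,0,0,0,0]' 30
python3 - <<'E'
from h import *
import pickle
s=cam("scene");t=cam("top");pickle.dump((s,t),open("p3.pkl","wb"))
a=s["frame"][90:210,300:460,::-1];b=t["frame"][200:275,370:470,::-1]
r=lambda x:cv2.resize(x,(400,300),interpolation=cv2.INTER_CUBIC)
cv2.imwrite("pics/p3.png",np.hstack([r(a),r(b)]))
print(observe()["position"],observe()["grip_width"])
E
```

```text
time_s: 3.25
position: [0.5319, -0.2891, 0.2046]
tool_rot: [[0.988, 0.152, -0.001], [0.152, -0.988, 0.001], [-0.001, -0.001, -1.0]]
ft_force: [-0.8, -1.0, 0.1]
grip_width: 0.0226
[ 0.53187433 -0.28905046  0.20418682] 0.022616401761841223
```

View pics/p3.png

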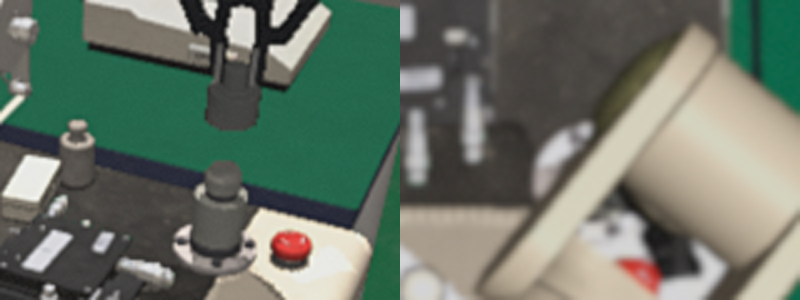

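The cap is held free of the axle, which is now bare. I'll carry the cap to (0.51, -0.12) and lower it.

```bash
python3 -m crank '[0,0,0,-0.004,0.034,0,0, 0,0,0,-0.005,0.034,0,0, 0,0,0,-0.005,0.034,0,0, 0,0,0,-0.004,0.034,0,0, 0,0,0,-0.004,0.033,0,0, 0,0,0,0,0,-0.03,0, 0,0,0,0,0,-0.03,0, 0,0,0,0,0,-0.03,0, 0,0,0,0,0,-0.03,0, 0,0,0,0,0,-0.015,0, 0,0,0,0,0,-0.008,0, 0,0,0,0,0,-0.004,0, 0,0,0,0,0,-0.002,0, 0,0,0,0,0,0,0, 0,0,0,0,0,0,0]'
```

```text
time_s: 4.85
position: [0.5104, -0.1204, 0.0569]
tool_rot: [[0.988, 0.152, 0.001], [0.152, -0.988, -0.001], [0.001, 0.001, -1.0]]
ft_force: [-0.2, 0.1, 0.1]
grip_width: 0.0227
```

```bash
python3 -m crank '[0,0,0,0,0,-0.002,0, 0,0,0,0,0,-0.001,0, 0,0,0,0,0,-0.001,0, 0,0,0,0,0,0,0, 0,0,0,0,0,0,0]'
```

```text
time_s: 5.35
position: [0.5102, -0.1203, 0.0525]
tool_rot: [[0.988, 0.152, 0.0], [0.152, -0.988, -0.0], [0.0, 0.0, -1.0]]
ft_force: [-1.1, 1.0, 2.7]
grip_width: 0.023
```

```bash
python3 -m crank '[0,0,0,0,0,0,40, 0,0,0,0,0,0,100, 0,0,0,0,0,0,100, 0,0,0,0,0,0,100, 0,0,0,0,0,0.02,100, 0,0,0,0,0,0.03,100, 0,0,0,0,0,0.03,100, 0,0,0,0,0,0.02,100, 0,0,0,-0.008,0.028,0,100, 0,0,0,-0.008,0.028,0,100, 0,0,0,-0.008,0.027,0,100, 0,0,0,-0.008,0.027,0,100, 0,0,0,-0.008,0.027,0,100, 0,0,0,0,0,0,100, 0,0,0,0,0,0,100]'
python3 - <<'E'
from h import *
import pickle
s=cam("scene");t=cam("top");pickle.dump((s,t),open("p4.pkl","wb"))
def c(d,b): x0,y0,x1,y1=b;return cv2.resize(d["frame"][y0:y1,x0:x1,::-1],(400,300),interpolation=cv2.INTER_CUBIC)
cv2.imwrite("pics/p4.png",np.vstack([np.hstack([c(s,(350,135,430,195)),c(t,(390,220,450,265))]),np.hstack([c(s,(300,200,428,296)),c(t,(230,210,390,330))])]))
o=observe();print(o["position"],o["tool_rot"],o["grip_width"])
E
```

```text
time_s: 6.85
position: [0.4703, 0.0168, 0.1524]
tool_rot: [[0.988, 0.154, 0.0], [0.154, -0.988, -0.0], [0.0, 0.0, -1.0]]
ft_force: [-0.6, -0.8, 0.5]
grip_width: 0.0854
[0.47055352 0.01598752 0.1523451 ] [[ 9.88403669e-01  1.51848850e-01  3.37568133e-04]
 [ 1.51848944e-01 -9.88403675e-01 -2.71068612e-04]
 [ 2.92492126e-04  3.19184575e-04 -9.99999906e-01]] 0.08531396874102674
```

View pics/p4.png

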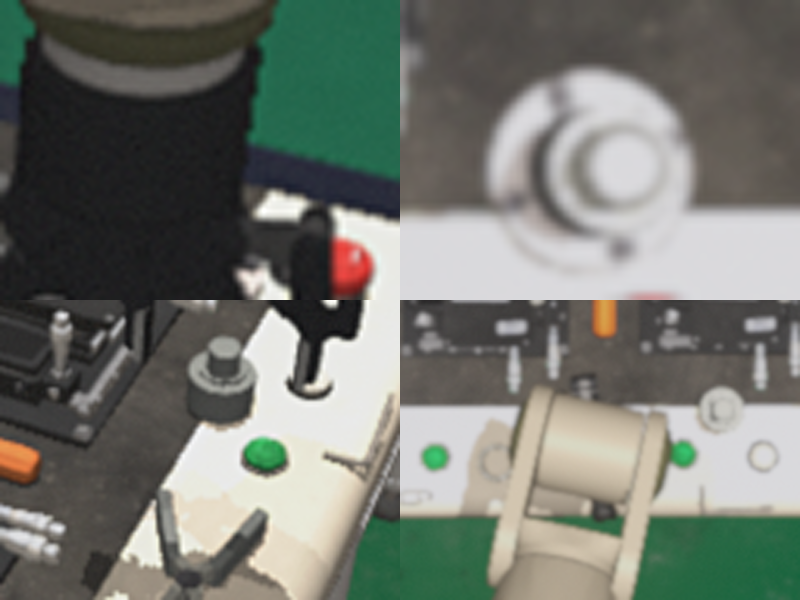

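The cap stands rim down at crop (222,380), clear of everything. The fingers are over the handles, so I'll descend.

```bash
python3 -m crank '[0,0,0,0,0,-0.03,100, 0,0,0,0,0,-0.03,100, 0,0,0,0,0,-0.03,100, 0,0,0,0,0,-0.025,100, 0,0,0,0,0,-0.015,100, 0,0,0,0,0,-0.004,100, 0,0,0,0,0,0,100, 0,0,0,0,0,0,100]' 30
python3 - <<'E'
from h import *
s=cam("scene");save(s,"s5.png",(300,230,400,305),6)
E
```

```text
time_s: 7.75
position: [0.4707, 0.0162, 0.019]
tool_rot: [[0.988, 0.152, 0.001], [0.152, -0.988, -0.0], [0.001, 0.001, -1.0]]
ft_force: [-1.0, 1.1, -0.0]
grip_width: 0.0853
```

View pics/s5.png

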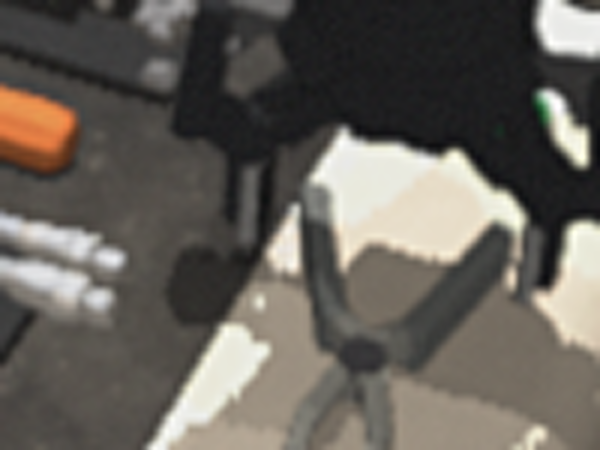

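The pads straddle both handles, at crop (245,245) and (535,285). I'll close them.

```bash
python3 -m crank '[0,0,0,0,0,0,70, 0,0,0,0,0,0,55, 0,0,0,0,0,0,40, 0,0,0,0,0,0,30, 0,0,0,0,0,0,20, 0,0,0,0,0,0,10, 0,0,0,0,0,0,0, 0,0,0,0,0,0,0, 0,0,0,0,0,0,0, 0,0,0,0,0,0,0, 0,0,0,0,0,0,0, 0,0,0,0,0,0,0]' 35
```

```text
time_s: 9.0
position: [0.4712, 0.0164, 0.0198]
tool_rot: [[0.988, 0.153, 0.003], [0.153, -0.988, -0.001], [0.003, 0.001, -1.0]]
ft_force: [-1.3, -1.2, 13.6]
grip_width: 0.0216
```

```bash
python3 -m crank '[0,0,0,0,0,0.01,0, 0,0,0,0,0,0.02,0, 0,0,0,0,0,0.03,0, 0,0,0,0,0,0.03,0, 0,0,0,0,0,0.03,0, 0,0,0,0,0,0.02,0, 0,0,0,0,0,0.01,0, 0,0,0,0,0,0,0, 0,0,0,0,0,0,0]'
python3 - <<'E'
from h import *
import pickle
s=cam("scene");t=cam("top");pickle.dump((s,t),open("p6.pkl","wb"))
def c(d,b): x0,y0,x1,y1=b;return cv2.resize(d["frame"][y0:y1,x0:x1,::-1],(400,300),interpolation=cv2.INTER_CUBIC)
s3,_=pickle.load(open("p3.pkl","rb"))
cv2.imwrite("pics/p6.png",np.vstack([np.hstack([c(s,(300,200,420,290)),c(t,(240,240,300,285))]),np.hstack([c(s3,(350,140,430,200)),c(t,(390,220,450,265))])]))
o=observe();print(o["position"],o["tool_rot"],o["grip_width"],o["ft_force"],o["wrist_torque"])
E
```

```text
time_s: 9.9
position: [0.4696, 0.0168, 0.1675]
tool_rot: [[0.988, 0.152, -0.002], [0.152, -0.988, 0.0], [-0.002, -0.001, -1.0]]
ft_force: [-0.5, -0.0, -1.9]
grip_width: 0.0214
[0.46963435 0.01678696 0.16717623] [[ 9.88314069e-01  1.52411879e-01 -2.43292944e-03]
 [ 1.52413624e-01 -9.88316643e-01  5.47426860e-04]
 [-2.32107030e-03 -9.11841261e-04 -9.99996891e-01]] 0.02138089730800139 [-0.06080141  0.35972335 -2.4704037 ] [-0.01933546 -0.00292728 -0.03667156]
```

View pics/p6.png

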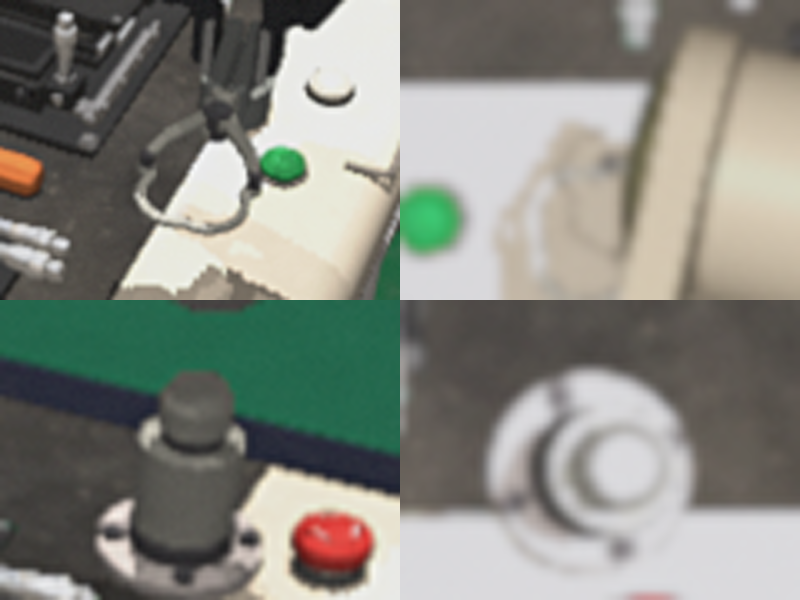

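Squeezed and lifted: the ring is open, spanning crop (135..258, 150..228), with the pivot at (215,118). The bare axle shows clearly in both lower crops. I'll overlay models to refine the axle position and the ring offset.

```bash
cat > ov.py <<'E'
from h import *
import pickle
def circ(c,r,z,n=60):
    a=np.linspace(0,2*np.pi,n);return np.c_[c[0]+r*np.cos(a),c[1]+r*np.sin(a),0*a+z]
def crop(d,b,shapes,W=400,H=300):
    x0,y0,x1,y1=b;k=W/(x1-x0);im=cv2.resize(d["frame"][y0:y1,x0:x1,::-1],(W,H),interpolation=cv2.INTER_CUBIC).copy()
    for P,col in shapes:
        uv=((proj(d,P)-[x0,y0]+.5)*k-.5);cv2.polylines(im,[np.round(uv*8).astype(np.int32)],False,col,1,cv2.LINE_AA,3)
    return im
R,G,B,Y=(0,0,255),(0,255,0),(255,0,0),(0,255,255)
def axle(c): return [(circ(c,.042,.01),R),(circ(c,.026,.07),G),(circ(c,.018,.092),B),(circ(c,.0135,.1),Y)]
def pl(o,u,z):
    o=np.array(o);u=np.array(u);w=np.array([-u[1],u[0]])
    p=lambda x,y,zz:np.r_[o+u*x+w*y,z+zz]
    rc=o+u*.045
    return [(circ(rc,.021,z+.011),R),(circ(rc,.021,z+.007),Y),(np.array([p(.045-.005,0,.009),p(.045+.005,0,.009)]),G),(circ(o,.004,z+.02),B),
      (np.array([p(-.02,.0115,.022),p(-.075,.0115,.022)]),G),(np.array([p(-.02,-.0115,.022),p(-.075,-.0115,.022)]),G)]
E
python3 - <<'E'
from ov import *
s,t=pickle.load(open("p6.pkl","rb"));s3,_=pickle.load(open("p3.pkl","rb"))
c=(.532,-.290)
g=np.array([.4698,.0168]);u=np.array([-.1524,.9883]);z=.1675-.0198
P=pl(g+u*.052,u,z)
cv2.imwrite("pics/ov1.png",np.vstack([np.hstack([crop(s,(325,215,405,275),P),crop(t,(240,240,300,285),P)]),np.hstack([crop(s3,(350,140,430,200),axle(c)),crop(t,(390,220,450,265),axle(c))])]))
E
```

```text
(no output)
```

View pics/ov1.png

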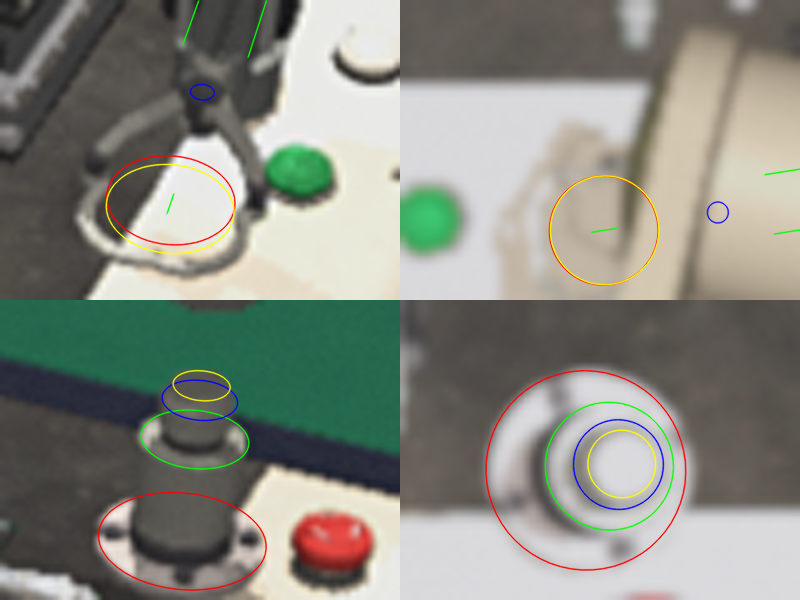

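The overlays fit to within about 1–2 mm. The best axle estimate is (0.533, -0.291), and the ring sits as predicted about 97 mm ahead of the hand. I'll hover the ring above the axle.

```bash
python3 -m crank '[0,0,0,0.006,-0.031,0,0, 0,0,0,0.006,-0.031,0,0, 0,0,0,0.006,-0.031,0,0, 0,0,0,0.006,-0.031,0,0, 0,0,0,0.006,-0.031,0,0, 0,0,0,0.006,-0.031,0,0, 0,0,0,0.006,-0.031,0,0, 0,0,0,0.006,-0.031,0,0, 0,0,0,0.006,-0.031,0,0, 0,0,0,0.006,-0.031,0,0, 0,0,0,0.006,-0.031,0,0, 0,0,0,0.006,-0.031,0,0, 0,0,0,0.006,-0.031,0,0, 0,0,0,0,0,-0.016,0, 0,0,0,0,0,-0.016,0, 0,0,0,0,0,0,0, 0,0,0,0,0,0,0, 0,0,0,0,0,0,0]'
python3 - <<'E'
from ov import *
s=cam("scene");t=cam("top");pickle.dump((s,t),open("p7.pkl","wb"))
o=observe();print(o["position"],o["tool_rot"],o["grip_width"],o["ft_force"])
u=-o["tool_rot"][:2,1]; g=o["position"][:2];z=o["position"][2]-.0198
P=pl(g+u*.052,u,z);c=(.5328,-.291);A=axle(c)
bs=(345,115,425,175);bt=(390,220,450,265)
cv2.imwrite("pics/ov7.png",np.vstack([np.hstack([crop(s,bs,[]),crop(t,bt,[])]),np.hstack([crop(s,bs,P+A),crop(t,bt,P+A)])]))
E
```

```text
time_s: 11.8
position: [0.5484, -0.3864, 0.137]
tool_rot: [[0.988, 0.153, 0.001], [0.153, -0.988, -0.001], [0.001, 0.001, -1.0]]
ft_force: [-0.1, -0.7, -2.0]
grip_width: 0.0215
[ 0.54842051 -0.38639314  0.13717065] [[ 9.88287260e-01  1.52602039e-01  9.53895238e-04]
 [ 1.52602944e-01 -9.88287112e-01 -9.61715826e-04]
 [ 7.95962575e-04  1.09601872e-03 -9.99999083e-01]] 0.02116704112242196 [ 0.22311394  0.10312861 -1.109105  ]
```

View pics/ov7.png

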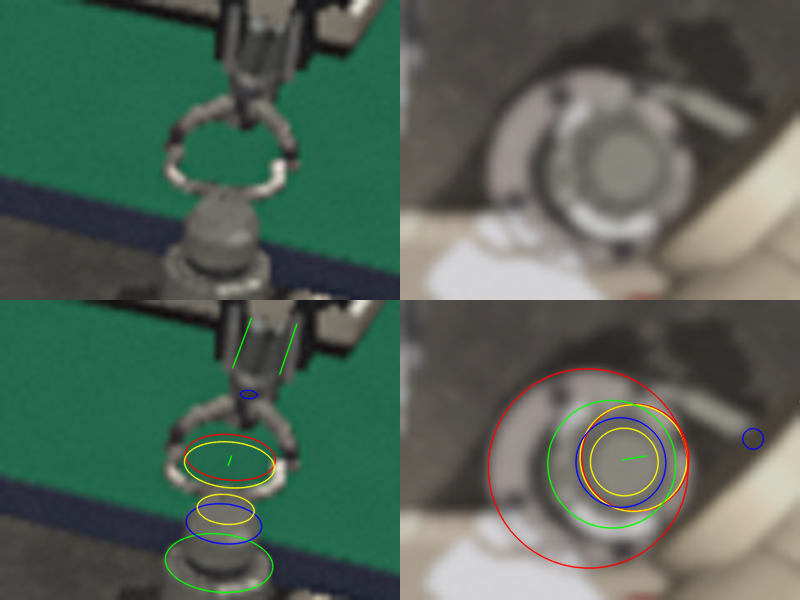

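In the scene view the ring model fits laterally, and the axle sits about 1 mm towards +x and -y of the model. I'll make a small correction and come down in stages while watching the force.

```bash
python3 -m crank '[0,0,0,0.001,-0.0015,0,0, 0,0,0,0,0,-0.008,0, 0,0,0,0,0,-0.008,0, 0,0,0,0,0,-0.007,0, 0,0,0,0,0,-0.007,0, 0,0,0,0,0,0,0, 0,0,0,0,0,0,0]'
python3 - <<'E'
from h import *
o=observe();print(o["position"],o["ft_force"],o["wrist_torque"])
E
```

```text
time_s: 12.6
position: [0.5492, -0.3879, 0.1062]
tool_rot: [[0.988, 0.152, -0.0], [0.152, -0.988, 0.0], [-0.0, -0.0, -1.0]]
ft_force: [0.2, 0.3, -2.0]
grip_width: 0.0212
[ 0.54918692 -0.38787374  0.10620014] [ 0.16767863  0.33672206 -1.96378563] [ 0.01579859  0.01401631 -0.01234737]
```

```bash
python3 -m crank '[0,0,0,0,0,-0.005,0, 0,0,0,0,0,-0.005,0, 0,0,0,0,0,-0.005,0, 0,0,0,0,0,-0.003,0, 0,0,0,0,0,-0.002,0, 0,0,0,0,0,0,0, 0,0,0,0,0,0,0]'
python3 - <<'E'
from h import *
for i in range(4):
  o=observe();print(o["position"],o["ft_force"],o["wrist_torque"])
E
```

```text
time_s: 13.3
position: [0.5492, -0.3879, 0.0864]
tool_rot: [[0.988, 0.152, 0.0], [0.152, -0.988, -0.0], [0.0, 0.0, -1.0]]
ft_force: [0.1, -0.8, -0.6]
grip_width: 0.0213
[ 0.54923388 -0.38788546  0.08644676] [ 0.09516958 -0.84025616 -0.61885556] [-0.01522968  0.01597189  0.0282779 ]
[ 0.54923388 -0.38788546  0.08644676] [ 0.09516958 -0.84025616 -0.61885556] [-0.01522968  0.01597189  0.0282779 ]
[ 0.54923388 -0.38788546  0.08644676] [ 0.09516958 -0.84025616 -0.61885556] [-0.01522968  0.01597189  0.0282779 ]
[ 0.54923388 -0.38788546  0.08644676] [ 0.09516958 -0.84025616 -0.61885556] [-0.01522968  0.01597189  0.0282779 ]
```

```bash
python3 -m crank '[0,0,0,0,0,-0.0015,0, 0,0,0,0,0,0,0, 0,0,0,0,0,0,0, 0,0,0,0,0,0,0]'
python3 - <<'E'
from ov import *
f=[]
for i in range(8):
  s=cam("scene");o=observe();f.append(np.r_[o["ft_force"],o["wrist_torque"]])
t=cam("top")
print(np.mean(f,0).round(3),np.std(f,0).round(3));print(o["position"],o["grip_width"],o["time_s"])
u=-o["tool_rot"][:2,1]; g=o["position"][:2];z=o["position"][2]-.0198
P=pl(g+u*.052,u,z);A=axle((.5343,-.292))
bs=(350,130,430,190);bt=(395,222,447,261)
cv2.imwrite("pics/ov8.png",np.vstack([np.hstack([crop(s,bs,[]),crop(t,bt,[])]),np.hstack([crop(s,bs,P+A),crop(t,bt,P[:3]+A)])]))
E
```

```text
time_s: 13.7
position: [0.5492, -0.3878, 0.0849]
tool_rot: [[0.988, 0.152, 0.0], [0.152, -0.988, -0.0], [0.0, 0.0, -1.0]]
ft_force: [-0.3, -0.3, -1.6]
grip_width: 0.0215
[ 0.062  0.047 -1.981 -0.01  -0.008 -0.014] [0.533 0.24  0.62  0.025 0.031 0.017]
[ 0.54915639 -0.38784894  0.08482101] 0.021280548304322255 14.1
```

View pics/ov8.png

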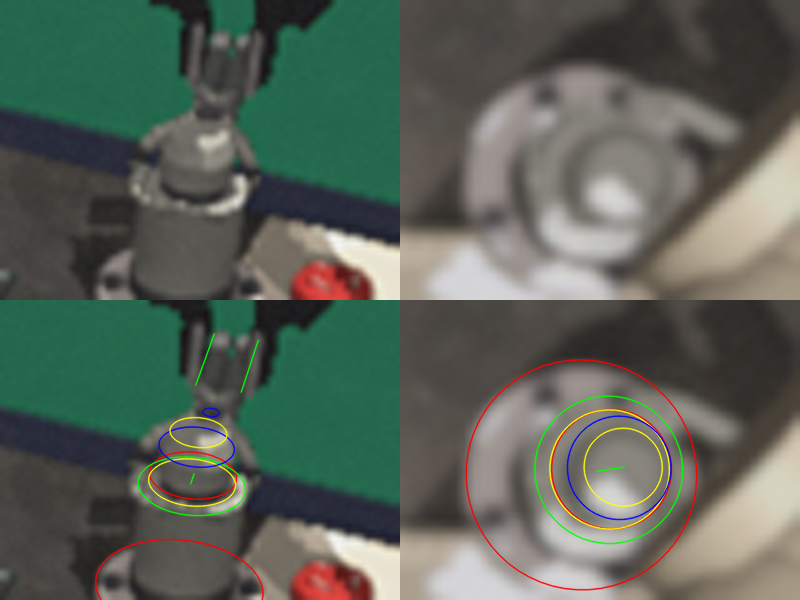

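Averaged wrist force is (0.06, 0.05, -1.98) N, which is just the pliers' weight. The ring encircles the axle: the jaw tips at crop (143,158) and (250,177) are centred on the axle at x≈197, and the ring is level at the sleeve top. I'll hand in.

```bash
python3 - <<'E'
from rig import *
print(close_job())
E
```

```text
the job is handed in; nothing more can be done
None
```

The job is handed in at about 14 s, and my last checks found no failures. The arm is still holding the squeezed pliers with the spread ring round the axle at the groove.

**What I did:**
- I lifted the cap straight off the axle and stood it rim down at about (0.51, -0.12). A later picture showed it upright and clear.
- I gripped the pliers by the handles at 35 N and squeezed them fully before lifting. The opening read 21 mm, and the ring showed as spread in the picture.
- I carried the ring over the axle and lowered it to the groove in stages.

**Last checks:**
- **Contact:** The averaged wrist force was (0.06, 0.05, -1.98) N with almost no moment. That is only the pliers' weight, so nothing is resting or pressing on the stub.
- **Centring:** In the scene view the jaw tips are centred on the axle to within about 1 pixel.
- **Height:** The ring's height works out to 74 mm from the tool height. I did not probe it by touching the sleeve, and the pictures cannot settle it closer than about 1–2 mm.
- **Disagreement:** The two cameras differed by about 1–2 mm on the axle's position, which is within the calibration. I used a value in between.

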